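Lock the jamb block and hold the guard flap's hinge lined up for its pin

TASK

First turn both clamp knobs on top of the jamb block clockwise to their end stops. Then pick up the loose guard flap by its rib and bring its single knuckle into the gap between the jamb block's two knuckles, the flap on the open side away from the block, with all three bores lined up so that a straight hinge pin could be pushed through. Finish while still holding the flap there in the gripper, level and still, not resting on or pushing against the block or the bench; leave everything else on the bench where it is.

Things in the scene. Friction and masses are not known exactly. Their poses are not given: they have to be found in the camera images.
- jamb: Jamb block, fixed on the bench: grey aluminium block 70 (x) x 200 (y) x 50 mm tall on a thin foot plate 220 mm long (in y). Origin at the centre of the block's underside on the bench; x points from its hinge side to its rear, y along its length. Its place and yaw vary. Its front (-x) side carries two fixed steel hinge knuckles; a bar knob stands on top near each end (y = +75 and -75 mm, x = 2 mm).
- jamb_bore (a point): Middle of the empty gap between the jamb block's two knuckles, on the hinge axis; 61 mm above the bench and 17 mm in front of the block's front face. Axes as the block's: y along the hinge axis, z up, -x away from the block. Each knuckle is 22 mm in outer diameter, 24 mm long, with a 12 mm bore; the gap between them is 46 mm long and open above, below and to the front.
- clamp_left (a joint): Turn of the left (+y end) clamp knob in rad: 0 fully loose, grows clockwise seen from above, end stop at 1.30. Some starting turn is already made (up to 0.4). It turns with light friction (about 0.06 N m) and stays where it is left.
- clamp_right (a joint): Turn of the right (-y end) clamp knob in rad, the same kind.
- clamp_left_grip (a point): Centre of the left clamp knob's black bar grip: bar 46 long (along this point's x, which turns with the knob) x 12 thick (its y) x 22 mm tall; the centre is 71 mm above the bench on the vertical turning axis, bar from 60 to 82 mm. Below it a round steel foot 30 mm wide. At turn 0 the bar lies along the block's x.
- clamp_right_grip (a point): Centre of the right clamp knob's bar grip, the same kind.
- flap_rib (a point): Centre of the black upright rib by which the loose guard flap is held: rib 12 thick (x) x 44 long (y) x 28 mm tall, in the middle of the flap; its centre is 19 mm above the flap's flat underside (rib from 5 to 33 mm). The flap, about 0.3 kg, lies flat on the bench at the start: grey aluminium leaf plate 80 (x, from -45 to +35 mm of the rib) x 100 (y) x 5 mm thick. x points from the rib to the flap's single knuckle, y runs along the rib and along the hinge axis, z up.
- flap_bore (a point): Centre of the bore of the flap's single knuckle: 50 mm from the rib in x, 11 mm above the flap's underside (8 mm below the rib's centre). Knuckle 22 mm in outer diameter, 38 mm long along y, 12 mm bore: 4 mm play at each end in the jamb block's gap. Same axes as the rib.
- hinge_pin: steel hinge pin, a bystander: rod 5 mm thick, 111 mm long, lying on the bench; origin at its middle on the underside, x along it
- mouse: black computer mouse, a bystander, 100 x 58 x 32 mm; origin at the centre of its underside
- cleaner: plastic bottle, a bystander, 52 mm in diameter and 150 mm tall, on the left of the bench; origin at the centre of its underside
- driver: screwdriver, a bystander, about 200 mm long, lying on the right of the bench; x along it
- cup: open steel cup, a bystander, 72 mm in diameter and 85 mm tall, on the right of the bench; origin at the centre of its underside
Things that resemble listed ones, but are neither listed nor needed, are in the scene too. What is shaped like the part that bears flap_rib but yellow is not meant.

How it is judged:
By the outcome, as a careful person would: the job done as asked, in the order asked, and still so for the second after the job is handed in, while the arm keeps its last pose, push and grip.
It also fails if it takes over 61 s, if anything falls off the work surface, if the arm or the gripper's body presses on something with over 40 N, if the wrist force passes 120 N, or if a joint passes its speed limit or range.

ROBOT

A 6-joint arm with a two-finger parallel gripper is mounted at the origin on the work surface. World frame = base frame: x ahead of the robot, y to its left, z up, the work surface at z = 0. Lengths are in m, angles in rad, forces in N, time in s.
With the tool pointing down it reaches from about 0.425 to 0.95 m from the base axis. Payload 3.5 kg.
Tool frame: the origin (TCP) lies at the very end of the fingers, on their centre line; the grasp point (between the pads) lies 19 mm behind it (ctrl.grip_point_offset is the distance from the TCP to the grasp point, in m); z points along the fingers, y is the line along which they close (so a half turn about z gives the same grasp; the last joint's range is limited). The gripper opens to 85 mm and grips with 20 to 120 N. Pads are 22 mm wide; open, the fingers measure 114 mm over their backs; the gripper's body (76 mm by 85 mm) begins 54 mm behind the grasp point. The pads swing forward as they close: fully open they stand 13 mm farther back than shut.
Start: joints at [-1.392, 0.286, 1.577, -0, 1.279, -0.15], TCP at [0.218, -0.639, 0.231] pointing down, gripper open.
Joint ranges: [-2.77, 2.77], [-0.9, 2.22], [0.21, 2.48], [-1.53, 4.67], [0.24, 2.81], [-2.84, 2.84]. Speed limits (rad/s): [2.79, 2.79, 3.14, 3.14, 3.14, 3.14].

INTERFACE

Orientations are given as a unit quaternion [x, y, z, w].
In Python, from plant import ctrl gives the robot as it stands. The module is installed in compiled form; this text tells all that it offers.
- The arm moves only by the shell command python3 -m pendant 'ROWS' [OPENING] [FORCE]. ROWS is JSON, a list of rows, each an object of numbers: "dx", "dy", "dz": the shift along the tool's x, y, z in cm; "twist": the turn about the tool's z in degrees. A call has 1 to 10 rows; each row is the pose to reach, as a shift and turn from the pose commanded when the call began, along the tool's axes at that moment; what a row does not reach only later rows make up. A row lasts 1/8 s, in which the tool goes at most 62.5 mm and 10.7 degrees, less where a joint would pass 70% of its speed; a pose out of reach is approached as far as the arm can. A call with a gripper value outside its range is refused whole. OPENING is the opening in per cent of the stroke, from 0 (shut) to 100 (fully open), set as the call begins (- or left out, the last holds). The fingers move at their own pace and stop on an object; FORCE is the grip in N (left out, the last holds). Time passes only in rows, so rows that repeat a pose let the fingers close. It gives the time, the measured TCP pose, the force, the opening and the grip force at its end, in the units of the state.
- ctrl.get_state(): the state, without advancing time (a new reading comes with each control period).
- ctrl.read_camera(name): name is "side" or "top" or "wrist"; returns a dict with "img" (480x640x3 uint8, red, green, blue), "depth" (480x640 float32, m along the optical axis (not along the pixel's ray), 0 where there is no reading), "camera_matrix" (3x3 intrinsics, pixels), "xyz" and "rotation" of the camera in the world; the wrist camera has in their place "tool_from_camera" (4x4, takes a point from camera to tool coordinates, whose origin is the TCP and whose axes are the flange's). Camera axes: x right, y up, looking along -z (the intrinsics and any distortion apply to the point x, -y, -z); pixel columns grow to the right and rows downward; lengths in m; the calibration is good to about 2 mm. A picture is of the moment at which its call begins: read the wrist's pose just before it.
- ctrl.sign_off(): hands the job in; it is judged then, once.
The state is a dict: "time": time; "qpos": joint angles; "dq": joint speeds; "joint_efforts": joint torques, N m; "eef_pos": TCP position; "tcp_rot": TCP orientation; "contact_force": force on the tool from outside, world axes, zero at the start; "wrist_torque": the same for the moment, N m; "opening": opening from 0.0 (shut) to 1.0 (fully open); "finger_force": force on a finger pad.
Only numpy, scipy, OpenCV 4.12 (cv2) and the standard library are available. Lean on these libraries where they do the work, as an engineer would, in place of code of your own. Each camera call takes 0.05 s, during which the arm holds its last target. There are 200 camera calls.

## Working session

There is one attempt and no reset: what is moved stays moved. The work goes in short steps, Python scripts to look and compute and a shell command to move; the robot and the scene stay as the last step left them, time stands still between calls to the robot, and variables do not carry over. Pictures are saved under pics/ and viewed, at most 13 in all, crops included, and the job is handed in when it is done.

```bash
mkdir -p pics; cat > h.py <<'E'
import numpy as np, cv2
from scipy.spatial.transform import Rotation as R
from plant import ctrl
def shot(n):
    s=ctrl.get_state(); c=ctrl.read_camera(n)
    if n=="wrist":
        T=np.eye(4);T[:3,:3]=R.from_quat(s["tcp_rot"]).as_matrix();T[:3,3]=s["eef_pos"]
        M=T@np.array(c["tool_from_camera"]); c["R"],c["o"]=M[:3,:3],M[:3,3]
    else:
        r=np.array(c["rotation"]); c["R"]=r if r.shape==(3,3) else R.from_quat(r).as_matrix(); c["o"]=np.array(c["xyz"])
    return c
def ray(c,u,v,z):
    K=np.array(c["camera_matrix"]); d=c["R"]@np.array([(u-K[0,2])/K[0,0],-(v-K[1,2])/K[1,1],-1.])
    return c["o"]+d*(z-c["o"][2])/d[2]
def cloud(c):
    K=np.array(c["camera_matrix"]);D=c["depth"];v,u=np.mgrid[:480,:640]
    P=np.stack([(u-K[0,2])/K[0,0]*D,-(v-K[1,2])/K[1,1]*D,-D],-1)
    return P@c["R"].T+c["o"]
def save(c,name,crop=None,k=1):
    im=c["img"][...,::-1]
    if crop: im=im[crop[1]:crop[3],crop[0]:crop[2]]
    cv2.imwrite("pics/"+name,cv2.resize(im,None,fx=k,fy=k,interpolation=cv2.INTER_CUBIC))
E
python3 - <<'E'
from h import *
c=shot("top"); save(c,"top.png"); print({k:v for k,v in c.items() if k not in("img","depth")})
print(ctrl.get_state())
E
```

```text
{'camera_matrix': array([[439.86239498,   0.        , 315.42759607],
       [  0.        , 439.86239498, 241.14037859],
       [  0.        ,   0.        ,   1.        ]]), 'xyz': array([0.31388215, 0.01061761, 1.25409887]), 'rotation': array([-0.06356463,  0.06351225,  0.70978724, -0.69866144]), 'R': array([[-0.01566345,  0.98372768, -0.17898185],
       [-0.99987621, -0.01567677,  0.00134005],
       [-0.00148761,  0.17898069,  0.98385146]]), 'o': array([0.31388215, 0.01061761, 1.25409887])}
{'time': 0.05, 'qpos': array([-1.39197789e+00,  2.87158113e-01,  1.57814633e+00,  5.69139657e-06,
        1.27858431e+00, -1.50002352e-01]), 'dq': array([-0.00019205, -0.00130201, -0.00222336, -0.0013485 , -0.00149549,
       -0.00017966]), 'joint_efforts': array([ 1.13127371e-04, -4.07561445e+01, -2.93924797e+01, -1.94679401e-04,
        3.63594430e-03, -4.09045171e-06]), 'eef_pos': array([ 0.21788863, -0.63819005,  0.22996881]), 'tcp_rot': array([ 9.86514512e-01,  1.63669787e-01, -1.38167440e-05, -1.14797026e-03]), 'contact_force': array([-0.20797358, -1.31424211, -0.22387297]), 'wrist_torque': array([-0.02588022, -0.0147006 ,  0.03681254]), 'finger_force': 0.0, 'opening': 1.001785117488276}
```

View pics/top.png

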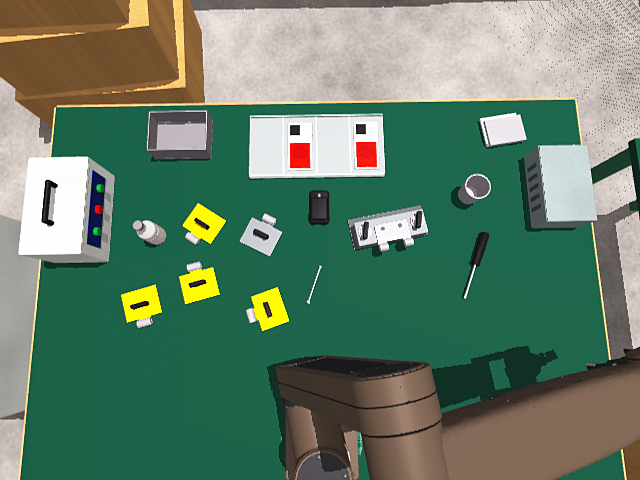

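The top view shows the jamb at about (388,228), with its knuckles on the robot side at (383,246) and (408,243) and its knobs at (365,229) and (418,219). Flap candidates:
- Grey at (262,234), knuckle (269,220). This one matches the description.
- Yellow at (204,223), (199,284), (141,303) and (268,309). These are excluded.

```bash
python3 - <<'E'
from h import *
c=shot("top"); save(c,"crop.png",(230,180,440,270),3.8)
P=cloud(c); im=c["img"].astype(int); mx=im.max(-1);mn=im.min(-1)
def blob(m,x0,y0,x1,y1,z,n):
    M=np.zeros(m.shape,np.uint8);M[y0:y1,x0:x1]=m[y0:y1,x0:x1]
    for k in cv2.findContours(M,cv2.RETR_EXTERNAL,cv2.CHAIN_APPROX_NONE)[0]:
        if cv2.contourArea(k)<8: continue
        w=np.array([ray(c,u,v,z)[:2] for u,v in k[:,0]+0.0],np.float32)
        (cx,cy),sz,a=cv2.minAreaRect(w); b=cv2.boxPoints(((cx,cy),sz,a))
        e=max((b[1]-b[0],b[2]-b[1]),key=np.linalg.norm)
        px=k[:,0].mean(0); print(n,px.round(1),"c",round(cx,4),round(cy,4),"size",np.round(sz,4),"longdir",round(np.degrees(np.arctan2(e[1],e[0]))%180,1),"z",np.round(np.median(P[int(px[1]),int(px[0])]),3),P[int(px[1]),int(px[0])].round(3))
dark=mx<75
blob(dark,240,212,285,258,.033,"rib")
blob(dark,350,205,432,250,.082,"knob")
g=(mn>110)&(mx-mn<40)
blob(g,238,205,290,262,.005,"flap")
z=P[...,2]; blob((z>.04)&(z<.056),340,195,436,256,.05,"block")
E
```

```text
rib [259.9 234. ] c 0.5584 0.1644 size [0.0462 0.0163] longdir 64.5 z 0.169 [0.562 0.169 0.031]
knob [397.  243.8] c 0.5158 -0.2099 size [0.0455 0.0275] longdir 89.1 z -0.002 [ 0.533 -0.225 -0.002]
knob [418.2 235.6] c 0.5373 -0.2704 size [0.0091 0.0392] longdir 100.5 z 0.032 [ 0.549 -0.281  0.032]
knob [360.8 241.9] c 0.521 -0.1148 size [0.0967 0.0508] longdir 51.3 z 0.047 [ 0.532 -0.115  0.047]
knob [365.  230.5] c 0.5545 -0.1261 size [0.0131 0.0482] longdir 173.2 z 0.079 [ 0.556 -0.127  0.079]
knob [418.  219.7] c 0.5826 -0.2723 size [0.0141 0.0492] longdir 171.7 z 0.08 [ 0.585 -0.273  0.08 ]
flap [262.1 233.1] c 0.5699 0.1615 size [0.0995 0.1077] longdir 153.0 z 0.16 [0.561 0.16  0.036]
block [390.3 228.4] c 0.5653 -0.2022 size [0.0763 0.2   ] longdir 100.9 z 0.055 [ 0.566 -0.199  0.055]
```

View pics/crop.png

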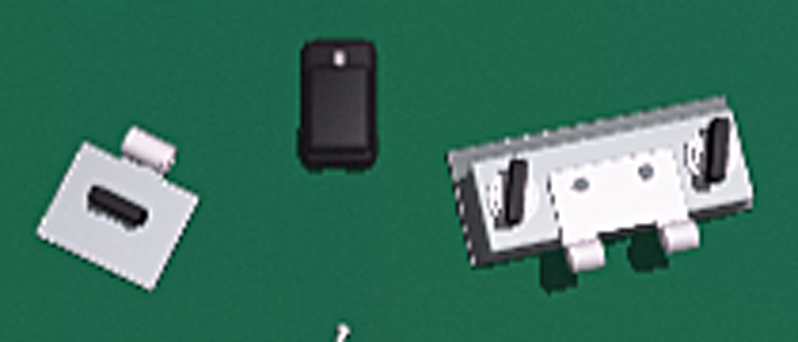

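The crop confirms the grey flap (rib at crop pixel (118,205), knuckle at (150,150)). The jamb bars are at (515,195) and (717,150). The knob spacing of 149 mm and the block length of 200 mm match the given sizes, and the yaw is about 10.9°.

```bash
cat >> h.py <<'E'
def go(x,y,z,ang):
    """rows values to bring TCP to x,y,z with tool x at ang deg (mod 180), tool down"""
    s=ctrl.get_state(); m=R.from_quat(s["tcp_rot"]).as_matrix(); d=m.T@(np.array([x,y,z])-s["eef_pos"])*100
    a=np.degrees(np.arctan2(m[1,0],m[0,0])); t=(a-ang+90)%180-90
    print("tcp",s["eef_pos"].round(4),"ang",round(a,2),"q6",round(np.degrees(s["qpos"][5]),1),"d",d.round(2),"twist",round(t,1),"t",s["time"],"F",s["contact_force"].round(1))
E
python3 -c "
from h import *
go(.5826,-.2723,.20,-8.3)"
```

```text
tcp [ 0.2179 -0.6382  0.2301] ang 18.84 q6 -8.6 d [ 46.33 -22.85   3.07] twist 27.1 t 0.1 F [ 1.1 -0.1 -0.1]
```

```bash
r='{"dx":46.3,"dy":-22.9,"dz":3.0,"twist":27}'; python3 -m pendant '[{"dx":46.3,"dy":-22.9,"dz":3.0,"twist":27},{"dx":46.3,"dy":-22.9,"dz":3.0,"twist":27},{"dx":46.3,"dy":-22.9,"dz":3.0,"twist":27},{"dx":46.3,"dy":-22.9,"dz":3.0,"twist":27},{"dx":46.3,"dy":-22.9,"dz":3.0,"twist":27},{"dx":46.3,"dy":-22.9,"dz":3.0,"twist":27},{"dx":46.3,"dy":-22.9,"dz":3.0,"twist":27},{"dx":46.3,"dy":-22.9,"dz":3.0,"twist":27},{"dx":46.3,"dy":-22.9,"dz":3.0,"twist":27},{"dx":46.3,"dy":-22.9,"dz":3.0,"twist":27}]' 50
python3 - <<'E'
from h import *
go(.5826,-.2723,.062,-8.3)
c=shot("wrist"); save(c,"w1.png"); print(c["o"],c["R"].round(2))
E
```

```text
time: 1.35
eef_pos: [0.5824, -0.2718, 0.2006]
tcp_rot: [0.998, -0.07, -0.001, -0.0]
contact_force: [0.6, -0.0, -0.9]
opening: 0.499
finger_force: 0.0
tcp [ 0.5824 -0.2718  0.2006] ang -8.04 q6 64.0 d [ 0.05  0.05 13.86] twist 0.3 t 1.35 F [ 0.6 -0.  -0.9]
[ 0.64953849 -0.28196612  0.3437747 ] [[-0.14  0.95  0.27]
 [-0.99 -0.14 -0.04]
 [-0.   -0.27  0.96]]
```

View pics/w1.png

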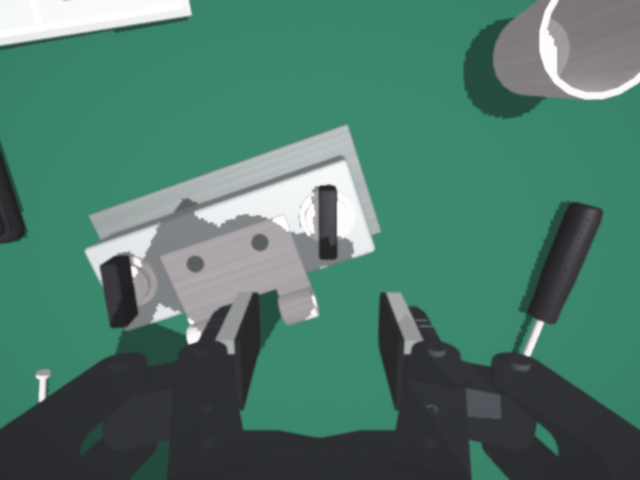

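The wrist view shows the right knob bar at (328,222), the left bar at (119,292), and the right jamb knuckle at (298,307). Both bars are in view, so I'll measure their tops by depth.

```bash
cat >> h.py <<'E'
def tops(c,z0,z1,dark=None,rect=None,amin=60):
    P=cloud(c);m=(P[...,2]>z0)&(P[...,2]<z1)&(c["depth"]>0)
    g=c["img"].max(-1)
    if dark is not None: m&=(g<dark) if dark>0 else (g>-dark)
    if rect: k=np.zeros_like(m);k[rect[1]:rect[3],rect[0]:rect[2]]=1;m&=k
    n,L,S,_=cv2.connectedComponentsWithStats(m.astype(np.uint8))
    for i in range(1,n):
        if S[i,4]<amin: continue
        p=P[L==i]; (cx,cy),sz,a=cv2.minAreaRect(p[:,:2].astype(np.float32)); b=cv2.boxPoints(((cx,cy),sz,a))
        e=max((b[1]-b[0],b[2]-b[1]),key=np.linalg.norm)
        print("px",S[i,:4],"c",round(cx,4),round(cy,4),"sz",np.round(sz,4),"dir",round(np.degrees(np.arctan2(e[1],e[0]))%180,1),"z",np.median(p[:,2]).round(4))
E
python3 - <<'E'
from h import *
c=shot("wrist")
tops(c,.076,.09,90,(60,150,400,340)); print("block");tops(c,.045,.0535,-90,(60,100,400,340),500)
print("knuckle");tops(c,.058,.076,-90,(150,250,340,350),30)
E
```

```text
px [317 187  18  72] c 0.5857 -0.278 sz [0.011  0.0453] dir 172.3 z 0.0826
px [ 99 261  30  66] c 0.5577 -0.1318 sz [0.0117 0.0452] dir 173.2 z 0.0825
block
px [ 83 159 290 172] c 0.5686 -0.2047 sz [0.0714 0.2   ] dir 100.8 z 0.0506
knuckle
px [276 287  41  38] c 0.5254 -0.2489 sz [0.0214 0.0239] dir 101.5 z 0.0707
px [185 318  25  27] c 0.5174 -0.1768 sz [0.0103 0.0192] dir 101.3 z 0.0687
```

```bash
python3 -c "
from h import *
go(.5853,-.277,.105,-7.7)"
```

```text
tcp [ 0.5814 -0.2736  0.2011] ang -8.21 q6 64.0 d [0.44 0.28 9.61] twist -0.5 t 1.45 F [-0.3 -0.   0.1]
```

```bash
python3 -m pendant '[{"dx":0.3,"dy":0.4,"dz":9.5},{"dx":0.3,"dy":0.4,"dz":9.5},{"dx":0.3,"dy":0.4,"dz":9.5},{"dx":0.3,"dy":0.4,"dz":9.5}]'
python3 - <<'E'
from h import *
for i in range(3):
    c=shot("wrist"); tops(c,.074,.09,90,(150,100,500,420)); go(.5853,-.277,.062,-7.7)
save(c,"w2.png")
E
```

```text
px [316 186  18  72] c 0.5858 -0.2783 sz [0.011  0.0451] dir 171.9 z 0.0826
tcp [ 0.5813 -0.274   0.2013] ang -8.26 q6 64.0 d [ 0.45  0.24 13.92] twist -0.6 t 1.5 F [ 0.3  0.2 -0.5]
px [315 186  19  72] c 0.5858 -0.2782 sz [0.0115 0.0449] dir 172.5 z 0.0826
tcp [ 0.5812 -0.2741  0.2013] ang -8.29 q6 64.0 d [ 0.45  0.22 13.93] twist -0.6 t 1.55 F [-0.1  0.1  0.3]
px [315 186  18  72] c 0.5857 -0.2783 sz [0.011  0.0453] dir 171.6 z 0.0826
tcp [ 0.5813 -0.2741  0.2015] ang -8.29 q6 64.0 d [ 0.44  0.23 13.95] twist -0.6 t 1.6 F [0.4 0.2 1.3]$[0]: bad value
```

View pics/w2.png

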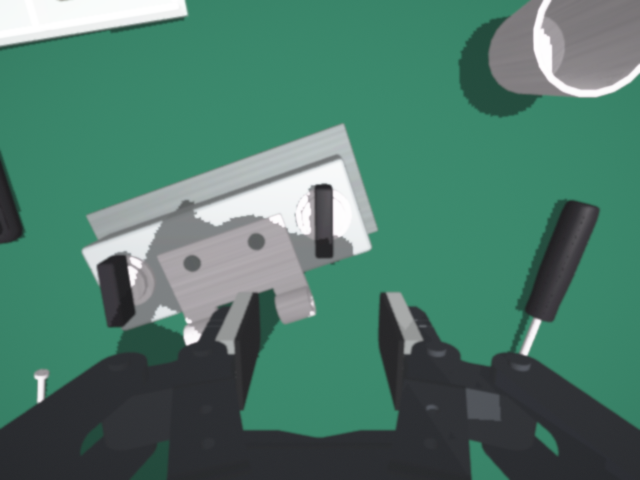

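The move was refused because a row needs all four keys. The view is unchanged, with the right bar at (323,221). The arm has now settled.

```bash
python3 -m pendant '[{"dx":0.5,"dy":0.35,"dz":9.5,"twist":0},{"dx":0.5,"dy":0.35,"dz":9.5,"twist":0},{"dx":0.5,"dy":0.35,"dz":9.5,"twist":0},{"dx":0.5,"dy":0.35,"dz":9.5,"twist":0},{"dx":0.5,"dy":0.35,"dz":9.5,"twist":0}]'
python3 - <<'E'
from h import *
for i in range(3):
    c=shot("wrist")
tops(c,.074,.09,90,(150,100,500,420)); go(.5853,-.277,.062,-7.7)
save(c,"w3.png")
E
```

```text
time: 2.22
eef_pos: [0.5879, -0.2779, 0.1093]
tcp_rot: [0.997, -0.071, 0.002, 0.001]
contact_force: [0.2, 0.2, -0.1]
opening: 0.505
finger_force: 0.0
px [307 234  27 104] c 0.5858 -0.2783 sz [0.0111 0.0459] dir 172.3 z 0.0826
tcp [ 0.5875 -0.2772  0.1081] ang -8.16 q6 64.0 d [-0.23  0.    4.61] twist -0.5 t 2.375 F [-0.4  0.5  0. ]
```

View pics/w3.png

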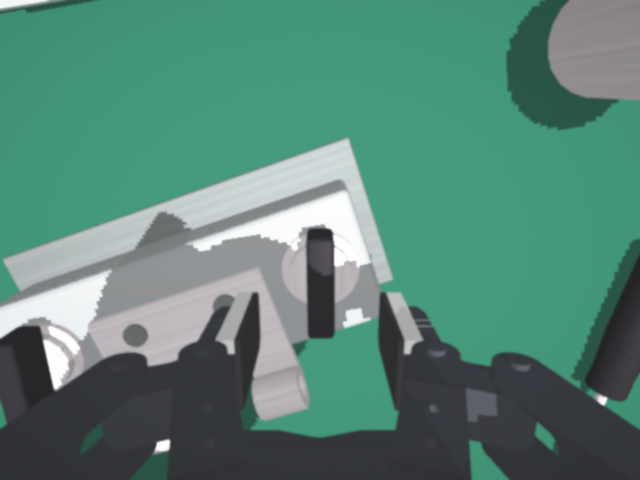

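The bar is centred between the fingers at (320,283), and the position estimate hasn't changed. Descending and gripping.

```bash
python3 -m pendant '[{"dx":-0.2,"dy":0.1,"dz":4.5,"twist":0},{"dx":-0.2,"dy":0.1,"dz":4.5,"twist":0},{"dx":-0.2,"dy":0.1,"dz":4.5,"twist":0}]' && python3 -m pendant '[{"dx":0,"dy":0,"dz":0,"twist":0},{"dx":0,"dy":0,"dz":0,"twist":0},{"dx":0,"dy":0,"dz":0,"twist":0},{"dx":0,"dy":0,"dz":0,"twist":0},{"dx":0,"dy":0,"dz":0,"twist":0}]' 0 40
```

```text
time: 2.75
eef_pos: [0.5851, -0.2777, 0.0625]
tcp_rot: [0.997, -0.071, 0.0, 0.0]
contact_force: [0.1, -0.4, 0.4]
opening: 0.497
finger_force: 0.0
time: 3.38
eef_pos: [0.5856, -0.2779, 0.0633]
tcp_rot: [0.997, -0.071, 0.001, 0.001]
contact_force: [-0.6, 1.8, 6.3]
opening: 0.13
finger_force: 40.9
```

```bash
python3 -m pendant '[{"dx":0,"dy":0,"dz":0,"twist":10},{"dx":0,"dy":0,"dz":0,"twist":20},{"dx":0,"dy":0,"dz":0,"twist":30},{"dx":0,"dy":0,"dz":0,"twist":40},{"dx":0,"dy":0,"dz":0,"twist":50},{"dx":0,"dy":0,"dz":0,"twist":54},{"dx":0,"dy":0,"dz":0,"twist":57},{"dx":0,"dy":0,"dz":0,"twist":59},{"dx":0,"dy":0,"dz":0,"twist":59}]'; python3 -c "
from h import *
s=ctrl.get_state();print(s['wrist_torque']);go(.5856,-.278,.064,-63.7)"
```

```text
time: 4.5
eef_pos: [0.5855, -0.278, 0.0633]
tcp_rot: [0.835, -0.551, 0.001, 0.001]
contact_force: [-0.9, -0.0, 5.5]
opening: 0.128
finger_force: 48.6
[0.1998622  0.15203356 0.95999666]
tcp [ 0.5855 -0.278   0.0633] ang -66.87 q6 122.6 d [ 0.   -0.01 -0.07] twist -3.2 t 4.5 F [-0.9 -0.   5.5]
```

Wrist torque is 0.96 N m against 0.06 N m of friction, so the knob is at its end stop. Releasing and rising.

```bash
python3 -m pendant '[{"dx":0,"dy":0,"dz":0,"twist":-3},{"dx":0,"dy":0,"dz":0,"twist":-3},{"dx":0,"dy":0,"dz":-2,"twist":-3},{"dx":0,"dy":0,"dz":-5,"twist":-3},{"dx":0,"dy":0,"dz":-5,"twist":-3}]' 50; python3 - <<'E'
from h import *
for i in range(3): c=shot("wrist")
tops(c,.074,.09,90,(150,100,500,420))
go(.5577,-.1318,.11,-7); m=0
E
```

```text
time: 5.12
eef_pos: [0.5869, -0.279, 0.1161]
tcp_rot: [0.847, -0.531, 0.004, 0.0]
contact_force: [-0.3, -0.9, 0.8]
opening: 0.497
finger_force: 0.0
px [305 226  27 103] c 0.5857 -0.2786 sz [0.0115 0.0457] dir 116.9 z 0.0826
tcp [ 0.5842 -0.2772  0.111 ] ang -64.17 q6 119.8 d [-14.24  -3.95   0.11] twist -57.2 t 5.275 F [-0.2 -0.3  0.8]
```

```bash
python3 -m pendant '[{"dx":-14.2,"dy":-4.0,"dz":0,"twist":-57},{"dx":-14.2,"dy":-4.0,"dz":0,"twist":-57},{"dx":-14.2,"dy":-4.0,"dz":0,"twist":-57},{"dx":-14.2,"dy":-4.0,"dz":0,"twist":-57},{"dx":-14.2,"dy":-4.0,"dz":0,"twist":-57},{"dx":-14.2,"dy":-4.0,"dz":0,"twist":-57},{"dx":-14.2,"dy":-4.0,"dz":0,"twist":-57},{"dx":-14.2,"dy":-4.0,"dz":0,"twist":-57}]'; python3 - <<'E'
from h import *
for i in range(3): c=shot("wrist")
tops(c,.074,.09,90,(150,100,500,420))
go(.5577,-.131,.064,-7)
E
```

```text
time: 6.28
eef_pos: [0.5582, -0.1321, 0.1105]
tcp_rot: [0.998, -0.063, -0.001, -0.0]
contact_force: [0.2, -0.1, -0.1]
opening: 0.5
finger_force: 0.0
px [301 231  29 104] c 0.5573 -0.1309 sz [0.012  0.0462] dir 173.0 z 0.0825
tcp [ 0.5585 -0.1322  0.1111] ang -7.19 q6 73.8 d [-0.1  -0.11  4.71] twist -0.2 t 6.425 F [0.3 0.4 0.1]
```

```bash
python3 -m pendant '[{"dx":-0.1,"dy":-0.1,"dz":4.7,"twist":0},{"dx":-0.1,"dy":-0.1,"dz":4.7,"twist":0},{"dx":-0.1,"dy":-0.1,"dz":4.7,"twist":0}]' && python3 -m pendant '[{"dx":0,"dy":0,"dz":0,"twist":0},{"dx":0,"dy":0,"dz":0,"twist":0},{"dx":0,"dy":0,"dz":0,"twist":0},{"dx":0,"dy":0,"dz":0,"twist":0},{"dx":0,"dy":0,"dz":0,"twist":0}]' 0 40 && python3 -m pendant '[{"dx":0,"dy":0,"dz":0,"twist":10},{"dx":0,"dy":0,"dz":0,"twist":20},{"dx":0,"dy":0,"dz":0,"twist":30},{"dx":0,"dy":0,"dz":0,"twist":40},{"dx":0,"dy":0,"dz":0,"twist":50},{"dx":0,"dy":0,"dz":0,"twist":54},{"dx":0,"dy":0,"dz":0,"twist":57},{"dx":0,"dy":0,"dz":0,"twist":60},{"dx":0,"dy":0,"dz":0,"twist":60}]'; python3 -c "
from h import *
s=ctrl.get_state();print(s['wrist_torque']);go(.5577,-.131,.064,-63.7)"
```

```text
time: 6.8
eef_pos: [0.5583, -0.1313, 0.0651]
tcp_rot: [0.998, -0.063, 0.0, 0.0]
contact_force: [-0.1, -0.9, 0.5]
opening: 0.501
finger_force: 0.0
time: 7.42
eef_pos: [0.5591, -0.1309, 0.0663]
tcp_rot: [0.998, -0.063, 0.001, -0.0]
contact_force: [-0.5, 3.6, 5.2]
opening: 0.126
finger_force: 41.5
time: 8.55
eef_pos: [0.5581, -0.1322, 0.0663]
tcp_rot: [0.835, -0.551, 0.001, 0.002]
contact_force: [-3.4, -0.6, 7.6]
opening: 0.13
finger_force: 47.6
[0.01449038 0.57065029 0.93663055]
tcp [ 0.5581 -0.1322  0.0663] ang -66.83 q6 133.6 d [-0.13 -0.01  0.23] twist -3.1 t 8.55 F [-3.4 -0.6  7.6]
```

```bash
python3 -m pendant '[{"dx":0,"dy":0,"dz":0,"twist":-3},{"dx":0,"dy":0,"dz":0,"twist":-3},{"dx":0,"dy":0,"dz":-2,"twist":-3},{"dx":0,"dy":0,"dz":-6,"twist":-3},{"dx":0,"dy":0,"dz":-9,"twist":-3},{"dx":0,"dy":0,"dz":-9,"twist":-3}]' 50; python3 - <<'E'
from h import *
for i in range(3): c=shot("wrist")
tops(c,.074,.09,90,(100,100,540,420))
print("block");tops(c,.045,.0535,-90,None,3000)
print("knuckle");tops(c,.062,.076,-90,None,30)
save(c,"w4.png")
go(.5616,.159,.16,63)
E
```

```text
time: 9.3
eef_pos: [0.5602, -0.1321, 0.1591]
tcp_rot: [0.847, -0.531, 0.004, -0.001]
contact_force: [0.2, -0.5, -0.8]
opening: 0.507
finger_force: 0.0
px [308 210  23  85] c 0.5574 -0.131 sz [0.0119 0.0459] dir 116.2 z 0.0826
block
px [258   0 200 287] c 0.5665 -0.1897 sz [0.0701 0.1681] dir 100.7 z 0.0506
knuckle
px [448  43  57  59] c 0.5254 -0.2488 sz [0.0215 0.0243] dir 100.8 z 0.0708
px [407 177  50  51] c 0.5123 -0.18 sz [0.0211 0.0242] dir 101.0 z 0.071
tcp [ 0.5571 -0.1309  0.1536] ang -64.17 q6 130.8 d [-25.9  -13.03  -0.63] twist 52.8 t 9.45 F [-0.5  0.1 -0.5]
```

View pics/w4.png

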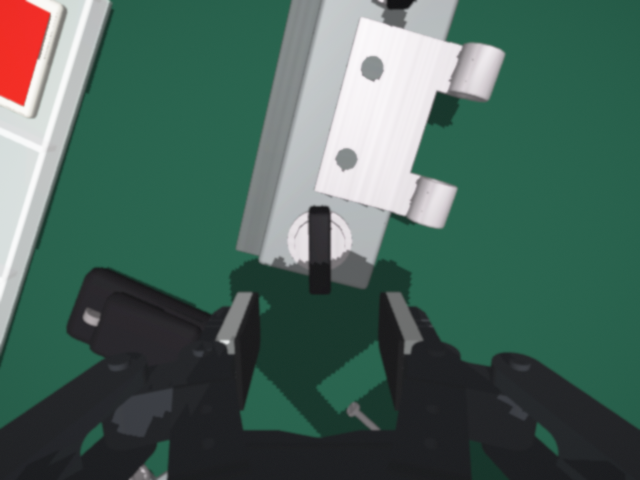

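The left bar (320,250) is at its stop direction. Both jamb knuckles, at (476,72) and (432,202), are measured 70.0 mm apart as expected. That puts the bore at about (0.5187, -0.2146) with the jamb yawed 10.8°. Next, the flap.

```bash
python3 -m pendant '[{"dx":-5,"dy":-2.5,"dz":-0.6,"twist":-10},{"dx":-10,"dy":-5,"dz":-0.6,"twist":-20},{"dx":-15,"dy":-7.5,"dz":-0.6,"twist":-30},{"dx":-20,"dy":-10,"dz":-0.6,"twist":-40},{"dx":-25.9,"dy":-13,"dz":-0.6,"twist":-50},{"dx":-25.9,"dy":-13,"dz":-0.6,"twist":-60},{"dx":-25.9,"dy":-13,"dz":-0.6,"twist":-70},{"dx":-25.9,"dy":-13,"dz":-0.6,"twist":-80},{"dx":-25.9,"dy":-13,"dz":-0.6,"twist":-90},{"dx":-25.9,"dy":-13,"dz":-0.6,"twist":-100}]' 45 && python3 -m pendant '[{"dx":0,"dy":0,"dz":0,"twist":-9},{"dx":0,"dy":0,"dz":0,"twist":-18},{"dx":0,"dy":0,"dz":0,"twist":-27},{"dx":0,"dy":0,"dz":0,"twist":-27}]'; python3 - <<'E'
from h import *
for i in range(3): c=shot("wrist")
print("rib");tops(c,.026,.04,90,None)
print("leaf");tops(c,.002,.009,-100,None,1000)
print("kn");tops(c,.016,.026,-100,None,50)
save(c,"w5.png")
go(.5616,.159,.16,63)
E
```

```text
time: 10.7
eef_pos: [0.5607, 0.1585, 0.1582]
tcp_rot: [0.951, 0.31, -0.002, -0.0]
contact_force: [-0.2, 0.4, 0.3]
opening: 0.447
finger_force: 0.0
time: 11.2
eef_pos: [0.5609, 0.1585, 0.1585]
tcp_rot: [0.854, 0.52, -0.002, -0.001]
contact_force: [0.7, -0.5, 0.1]
opening: 0.447
finger_force: 0.0
rib
px [ 0 76 14 23] c 0.432 0.3228 sz [0.0129 0.0067] dir 58.0 z 0.0302
px [307 187  19  66] c 0.5616 0.1638 sz [0.0429 0.0116] dir 62.2 z 0.0335
px [461 331 104  51] c 0.6461 0.0113 sz [0.0336 0.0743] dir 142.1 z 0.0312
px [ 44 350  50  48] c 0.349 0.1431 sz [0.045  0.0114] dir 20.6 z 0.0335
leaf
px [  0   0  99 174] c 0.4394 0.3137 sz [0.1084 0.0637] dir 51.5 z 0.0058
px [178   0 130  42] c 0.5784 0.2983 sz [0.0244 0.0806] dir 147.3 z 0.0057
px [553   0  87 174] c 0.7744 0.1469 sz [0.095  0.0562] dir 89.2 z 0.0047
px [531  39 109 311] c 0.7344 0.0759 sz [0.2472 0.0042] dir 89.4 z 0.0057
px [255 140 118 140] c 0.559 0.1635 sz [0.1017 0.0843] dir 62.2 z 0.0057
px [602 167  38 127] c 0.749 0.0479 sz [0.0932 0.0262] dir 73.9 z 0.0047
px [ 14 285 158 108] c 0.3473 0.1414 sz [0.1049 0.0864] dir 18.4 z 0.0056
kn
px [ 9  0 66 47] c 0.4728 0.3514 sz [0.0202 0.0348] dir 104.9 z 0.0212
px [541   0  99 326] c 0.7584 0.0906 sz [0.2179 0.0508] dir 89.6 z 0.0216
px [374 188  31  57] c 0.6056 0.1406 sz [0.0381 0.0201] dir 63.5 z 0.0211
px [  0 305  38  39] c 0.3324 0.1916 sz [0.0359 0.0121] dir 17.6 z 0.0219
tcp [0.5614 0.1586 0.1594] ang 62.72 q6 33.1 d [ 0.04 -0.01 -0.06] twist -0.3 t 11.35 F [-0.4  0.1  0.8]
```

View pics/w5.png

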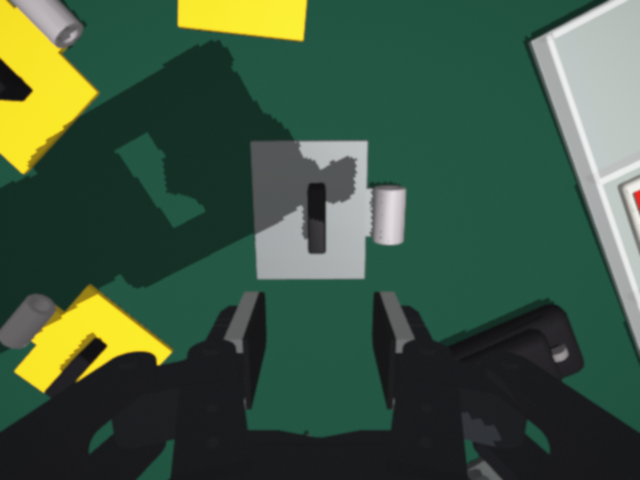

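The wrist view shows the grey flap with its rib at (316,218) and knuckle at (389,215). The rib measures (0.5616, 0.1638) at 62.2°, and its sizes and heights match the description.

```bash
python3 -m pendant '[{"dx":0.5,"dy":-0.25,"dz":5,"twist":0.5},{"dx":0.5,"dy":-0.25,"dz":10,"twist":0.5},{"dx":0.5,"dy":-0.25,"dz":10,"twist":0.5},{"dx":0.5,"dy":-0.25,"dz":10,"twist":0.5}]'; python3 - <<'E'
from h import *
for i in range(3): c=shot("wrist")
print("rib");tops(c,.026,.04,90,(200,150,450,450))
go(.5616,.1638,.008,62.2)
E
```

```text
time: 11.85
eef_pos: [0.5632, 0.1644, 0.0619]
tcp_rot: [0.856, 0.517, 0.001, 0.0]
contact_force: [-0.1, 0.3, 0.4]
opening: 0.449
finger_force: 0.0
rib
px [301 234  27  97] c 0.5618 0.1638 sz [0.043  0.0113] dir 62.4 z 0.0335
tcp [0.5641 0.1645 0.0633] ang 62.32 q6 34.0 d [-0.19 -0.21  5.53] twist 0.1 t 12.0 F [ 1.  -0.  -0.9]
```

```bash
python3 -m pendant '[{"dx":-0.2,"dy":-0.2,"dz":4,"twist":0},{"dx":-0.2,"dy":-0.2,"dz":5.4,"twist":0},{"dx":-0.2,"dy":-0.2,"dz":5.4,"twist":0},{"dx":-0.2,"dy":-0.2,"dz":5.4,"twist":0}]' && python3 -m pendant '[{"dx":0,"dy":0,"dz":0,"twist":0},{"dx":0,"dy":0,"dz":0,"twist":0},{"dx":0,"dy":0,"dz":0,"twist":0},{"dx":0,"dy":0,"dz":0,"twist":0},{"dx":0,"dy":0,"dz":0,"twist":0}]' 0 80
```

```text
time: 12.5
eef_pos: [0.5606, 0.1636, 0.0079]
tcp_rot: [0.856, 0.518, 0.001, 0.001]
contact_force: [0.4, 0.6, -0.1]
opening: 0.448
finger_force: 0.0
time: 13.12
eef_pos: [0.5606, 0.1635, 0.0079]
tcp_rot: [0.856, 0.518, 0.001, 0.001]
contact_force: [-0.2, 0.3, 5.8]
opening: 0.126
finger_force: 81.3
```

```bash
python3 -m pendant '[{"dx":0,"dy":0,"dz":-2,"twist":0},{"dx":0,"dy":0,"dz":-6,"twist":0},{"dx":0,"dy":0,"dz":-11,"twist":0},{"dx":0,"dy":0,"dz":-15,"twist":0},{"dx":0,"dy":0,"dz":-15,"twist":0},{"dx":0,"dy":0,"dz":-15,"twist":0}]'; cat >> h.py <<'E'
def flap(c):
    """held flap in tool coordinates: knuckle & leaf points from the wrist depth"""
    s=ctrl.get_state();m=R.from_quat(s["tcp_rot"]).as_matrix()
    P=(cloud(c)-s["eef_pos"])@m; return P
E
python3 - <<'E'
from h import *
for i in range(3): c=shot("wrist")
s=ctrl.get_state(); print(s["opening"],s["finger_force"])
z=s["eef_pos"][2]
print("leaf");tops(c,z-.01,z+.004,-90,None,800)
print("kn");tops(c,z+.006,z+.02,-90,None,50)
save(c,"w6.png"); go(.45,-.22,z,100.8)
E
```

```text
time: 13.88
eef_pos: [0.5578, 0.1633, 0.1546]
tcp_rot: [0.856, 0.518, -0.002, -0.001]
contact_force: [0.8, 0.4, -4.1]
opening: 0.124
finger_force: 80.1
0.12184613881495077 80.07036566734314
leaf
px [305 173 116  88] c 0.5868 0.1866 sz [0.0314 0.0397] dir 152.2 z 0.1508
px [382 317  45  42] c 0.5823 0.138 sz [0.016  0.0169] dir 97.7 z 0.151
px [292 403  54  20] c 0.5363 0.1229 sz [0.0101 0.0214] dir 149.2 z 0.1513
kn
px [429 267  68  97] c 0.6023 0.1419 sz [0.0355 0.0207] dir 61.7 z 0.1661
px [283 291  15  20] c 0.5539 0.1768 sz [0.0015 0.0046] dir 157.9 z 0.1667
px [340 291  16  20] c 0.5707 0.1679 sz [0.0013 0.0045] dir 151.1 z 0.1666
tcp [0.5575 0.1632 0.1534] ang 62.34 q6 34.0 d [-38.93   8.27   0.08] twist -38.5 t 14.025 F [ 0.5 -0.1 -2.5]
```

View pics/w6.png

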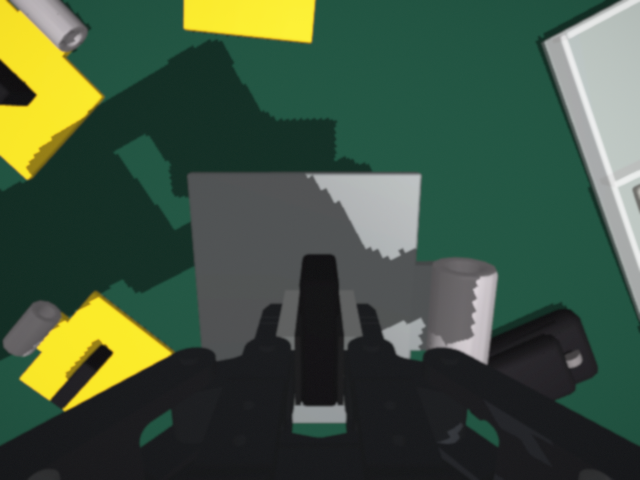

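The flap is held by its rib at (320,330) and its knuckle is visible at (462,310). Moving to a spot 60 mm in front of the gap.

```bash
python3 -c "
from h import *
go(.4106,-.2352,.154,100.8)"
```

```text
tcp [0.5575 0.1632 0.1534] ang 62.34 q6 34.0 d [-4.21e+01  5.48e+00  4.00e-02] twist -38.5 t 14.025 F [ 0.5 -0.1 -2.5]
```

```bash
python3 -m pendant '[{"dx":-4,"dy":0.5,"dz":0,"twist":-4},{"dx":-9,"dy":1.1,"dz":0,"twist":-8},{"dx":-14,"dy":1.8,"dz":0,"twist":-13},{"dx":-19,"dy":2.5,"dz":0,"twist":-18},{"dx":-24,"dy":3.1,"dz":0,"twist":-22},{"dx":-29,"dy":3.8,"dz":0,"twist":-27},{"dx":-34,"dy":4.4,"dz":0,"twist":-31},{"dx":-38,"dy":5,"dz":0,"twist":-35},{"dx":-42.1,"dy":5.5,"dz":0,"twist":-38.5},{"dx":-42.1,"dy":5.5,"dz":0,"twist":-38.5}]' && python3 -m pendant '[{"dx":0,"dy":0,"dz":3,"twist":0},{"dx":0,"dy":0,"dz":6,"twist":0},{"dx":0,"dy":0,"dz":8,"twist":0},{"dx":0,"dy":0,"dz":8,"twist":0},{"dx":0,"dy":0,"dz":8,"twist":0}]'; python3 - <<'E'
from h import *
for i in range(3): c=shot("wrist")
s=ctrl.get_state(); z=s["eef_pos"][2]
print("leaf");tops(c,z-.01,z+.004,-90,None,800)
print("kn flap");tops(c,z+.006,z+.02,-90,None,50)
print("kn jamb");tops(c,.062,.076,-90,None,50)
P=cloud(c); save(c,"w7.png"); go(.4106,-.2352,.058,100.8); print(s["tcp_rot"])
E
```

```text
time: 15.28
eef_pos: [0.4112, -0.2367, 0.1551]
tcp_rot: [0.639, 0.769, -0.0, -0.001]
contact_force: [0.4, -0.0, -2.2]
opening: 0.124
finger_force: 79.9
time: 15.9
eef_pos: [0.413, -0.2347, 0.0767]
tcp_rot: [0.637, 0.771, 0.0, 0.0]
contact_force: [0.2, -0.8, -3.3]
opening: 0.122
finger_force: 79.9
leaf
px [187 172 303 189] c 0.4175 -0.2198 sz [0.1053 0.0718] dir 10.9 z 0.0752
px [580 179  60  67] c 0.5108 -0.1808 sz [0.0197 0.0242] dir 101.1 z 0.0713
px [553 352  54  59] c 0.5239 -0.249 sz [0.0195 0.025 ] dir 101.4 z 0.0712
px [292 403  54  20] c 0.4214 -0.2795 sz [0.0213 0.0101] dir 11.0 z 0.0753
kn flap
px [429 267  68  98] c 0.4611 -0.2244 sz [0.0207 0.0356] dir 100.3 z 0.0905
px [281 291  18  20] c 0.4008 -0.2279 sz [0.0077 0.0034] dir 41.4 z 0.091
px [339 291  21  30] c 0.4216 -0.224 sz [0.0032 0.0079] dir 156.4 z 0.091
kn jamb
px [187 172 249 189] c 0.409 -0.2215 sz [0.0879 0.0717] dir 10.9 z 0.0751
px [568 176  72  70] c 0.5106 -0.1807 sz [0.0217 0.0244] dir 101.1 z 0.0707
px [437 258  41  15] c 0.4588 -0.2094 sz [0.0142 0.005 ] dir 11.6 z 0.0751
px [542 345  65  66] c 0.5237 -0.2491 sz [0.022 0.025] dir 99.8 z 0.0704
px [292 403  54  20] c 0.4214 -0.2795 sz [0.0213 0.0101] dir 11.0 z 0.0752
tcp [ 0.4133 -0.2354  0.0775] ang 100.85 q6 -52.8 d [ 0.08 -0.27  1.95] twist 0.1 t 16.05 F [ 0.1 -0.6 -3.6]
[ 6.37069024e-01  7.70805942e-01 -1.78297943e-05  1.12160159e-03]
```

View pics/w7.png

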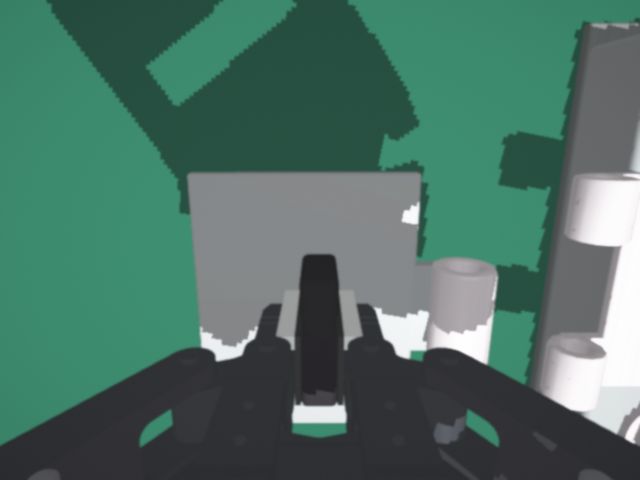

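The view shows the flap knuckle at (462,310) and the jamb knuckles at (604,210) and (574,375), all in one image. I'll measure the offset directly in the jamb frame.

```bash
cat > m.py <<'E'
from h import *
def rel(fu,ju1,ju2,n=3,ang=100.85,zrange=None):
    """flap minus jamb in jamb frame (mm) from the wrist view; rects in pixels"""
    for i in range(n): c=shot("wrist")
    s=ctrl.get_state(); a=np.radians(ang); B=np.array([[np.sin(a),-np.cos(a),0],[np.cos(a),np.sin(a),0],[0,0,1]])
    P=cloud(c)@B.T*1e3; g=c["img"].max(-1)>90
    def kn(r,name):
        u0,v0,u1,v1=r; q=P[v0:v1,u0:u1][g[v0:v1,u0:u1]]; zc=np.percentile(q[:,2],98)
        q=q[(q[:,2]>zc-6)&(q[:,2]<zc+2)]; k=q[q[:,2]>zc-4]
        # axis by circle fit (radius 11) : x^2+z^2 linear lsq
        A=np.c_[q[:,0],q[:,2],np.ones(len(q))]; b=(q[:,0]**2+q[:,2]**2); o=np.linalg.lstsq(A,b,rcond=None)[0]/2
        sl=np.polyfit(k[:,1],k[:,0],1)[0]
        print(name,"xaxis fit",o[0].round(2),"mid",((k[:,0].min()+k[:,0].max())/2).round(2),"zaxis",o[1].round(2),"crest",zc.round(2),"y",np.percentile(k[:,1],[.5,99.5]).round(2),"n",len(q))
    kn(fu,"flap");kn(ju1,"jamb+");kn(ju2,"jamb-")
    z=s["eef_pos"][2]*1e3; m=g&(abs(P[...,2]-z+2.5)<5); m[:,:150]=0;m[:,fu[0]-8:]=0;m[:150]=0
    q=P[m]; A=np.c_[q[:,:2],np.ones(len(q))]; f=np.linalg.lstsq(A,q[:,2],rcond=None)[0]
    print("leaf tilt deg x,y",np.degrees(f[:2]).round(2),"z med",np.median(q[:,2]).round(2),"y max",np.percentile(q[:,1],99.7).round(2),"x range",np.percentile(q[:,0],[.3,99.7]).round(2)); print("tcp jamb",(B@s["eef_pos"]*1e3).round(2)); return c
E
python3 -c "
from m import *
rel((425,255,500,370),(560,170,640,250),(538,330,612,415))"
```

```text
flap xaxis fit 410.8 mid 410.47 zaxis 82.78 crest 92.81 y [-320.29 -289.69] n 4342
jamb+ xaxis fit 467.68 mid 467.09 zaxis 64.11 crest 73.14 y [-285.34 -261.77] n 3322
jamb- xaxis fit 467.65 mid 467.17 zaxis 63.91 crest 73.02 y [-355.22 -331.3 ] n 2506
leaf tilt deg x,y [ 0.01 -0.21] z med 74.99 y max -258.82 x range [316.4  396.97]
tcp jamb [ 361.29 -308.85   77.11]
```

The offset to close is 19.4 mm down, 56.7 mm towards the block and 0.4 mm along y. The leaf is level to 0.2°. I'll lower first, then slide in.

```bash
python3 -m pendant '[{"dx":0.04,"dy":0,"dz":1,"twist":0},{"dx":0.04,"dy":0,"dz":1.94,"twist":0},{"dx":0.04,"dy":0,"dz":1.94,"twist":0},{"dx":0.04,"dy":1,"dz":1.94,"twist":0},{"dx":0.04,"dy":2,"dz":1.94,"twist":0},{"dx":0.04,"dy":3,"dz":1.94,"twist":0},{"dx":0.04,"dy":3,"dz":1.94,"twist":0},{"dx":0.04,"dy":3,"dz":1.94,"twist":0}]'; python3 - <<'E'
from m import *
c=rel((425,255,500,370),(495,180,575,250),(490,330,560,415)); save(c,"w8.png"); tops(c,.062,.076,-90,(420,150,640,420),50)
E
```

```text
time: 17.2
eef_pos: [0.4419, -0.2288, 0.0568]
tcp_rot: [0.637, 0.771, -0.0, -0.0]
contact_force: [-0.3, -0.2, -2.5]
opening: 0.125
finger_force: 79.9
flap xaxis fit 440.09 mid 439.39 zaxis 62.06 crest 72.07 y [-319.39 -288.63] n 4409
jamb+ xaxis fit 464.82 mid 464.9 zaxis 68.08 crest 73.09 y [-279.91 -261.75] n 2393
jamb- xaxis fit 466.15 mid 470.53 zaxis 64.49 crest 71.89 y [-337.21 -330.81] n 291
leaf tilt deg x,y [-0.1  -0.03] z med 54.59 y max -257.82 x range [345.77 426.23]
tcp jamb [ 390.67 -307.96   56.84]
px [516 188  82  80] c 0.5106 -0.1806 sz [0.0217 0.0242] dir 101.5 z 0.0707
px [427 267  70  98] c 0.4893 -0.2177 sz [0.021  0.0357] dir 100.1 z 0.0697
px [533 377  31  27] c 0.5269 -0.2372 sz [0.0063 0.0144] dir 158.6 z 0.0689
```

View pics/w8.png

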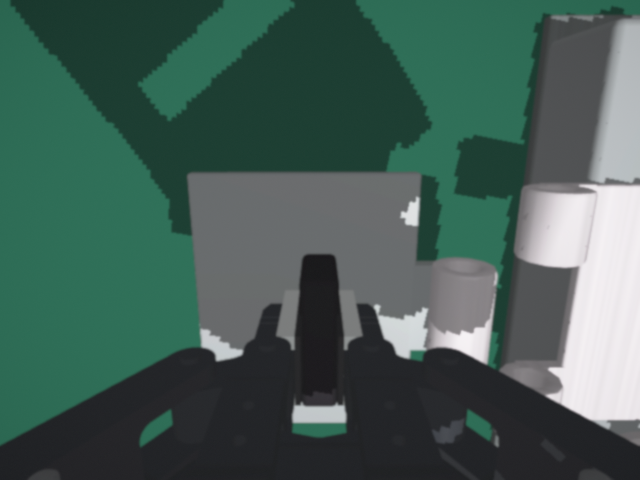

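The flap knuckle (462,310) is about 27 mm short of the jamb knuckle (556,225), about 1 mm low and 0.5 mm off in y. Correcting while sliding in.

```bash
python3 -m pendant '[{"dx":-0.05,"dy":0,"dz":-0.1,"twist":0},{"dx":-0.05,"dy":0.8,"dz":-0.1,"twist":0},{"dx":-0.05,"dy":1.6,"dz":-0.1,"twist":0},{"dx":-0.05,"dy":2.3,"dz":-0.1,"twist":0},{"dx":-0.05,"dy":2.3,"dz":-0.1,"twist":0},{"dx":-0.05,"dy":2.3,"dz":-0.1,"twist":0}]'; python3 - <<'E'
from m import *
c=rel((425,262,500,370),(455,185,540,257),(490,330,560,415),5); save(c,"w9.png"); tops(c,.062,.076,-90,(420,150,640,420),50)
E
```

```text
time: 18.1
eef_pos: [0.4646, -0.225, 0.0578]
tcp_rot: [0.637, 0.771, -0.0, -0.0]
contact_force: [0.2, -1.0, -2.5]
opening: 0.121
finger_force: 79.9
flap xaxis fit 463.18 mid 462.45 zaxis 63.28 crest 73.27 y [-319.91 -284.71] n 4424
jamb+ xaxis fit 468.11 mid 467.86 zaxis 63.2 crest 73.19 y [-283.09 -261.69] n 3960
jamb- xaxis fit 455.25 mid 455.09 zaxis 113.29 crest 113.69 y [-298.09 -296.92] n 15
leaf tilt deg x,y [-0.09 -0.05] z med 55.65 y max -258.45 x range [368.86 449.26]
tcp jamb [ 413.76 -308.56   57.89]
px [426 185  97 180] c 0.5114 -0.1994 sz [0.0251 0.0635] dir 93.7 z 0.0708
px [466 409  17  11] c 0.5237 -0.2484 sz [0.0035 0.0074] dir 151.1 z 0.0722
```

View pics/w9.png

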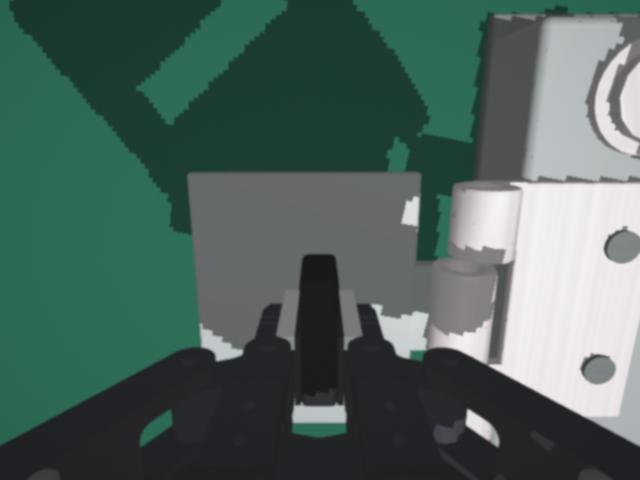

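The knuckle is inside the gap: flap knuckle at (463,310), jamb knuckle at (485,222). Height matches to 0.1 mm, with about 4.7 mm left in x.

```bash
python3 -m pendant '[{"dx":0,"dy":0.25,"dz":0,"twist":0},{"dx":0,"dy":0.47,"dz":0,"twist":0},{"dx":0,"dy":0.47,"dz":0,"twist":0},{"dx":0,"dy":0.47,"dz":0,"twist":0},{"dx":0,"dy":0.47,"dz":0,"twist":0}]'; python3 - <<'E'
from m import *
c=rel((425,267,500,370),(440,185,520,252),(490,330,560,415),5)
s=ctrl.get_state(); print(s["contact_force"],s["wrist_torque"],s["time"])
# left silhouettes/crest columns of both knuckles
P=cloud(c);a=np.radians(100.85);X=(P@np.array([np.sin(a),-np.cos(a),0]))*1e3;Z=P[...,2]*1e3
for v in (200,210,220,230,290,310,330):
    m=(Z[v]>62)&(Z[v]<76)&(c["img"][v].max(-1)>90);m[:425]=0;m[500 if v>260 else 515:]=0
    x=X[v][m];z=Z[v][m];k=z>z.max()-2
    print(v,x.min().round(2),x.max().round(2),"crest x",x[k].mean().round(2),"z",z.max().round(2))
E
```

```text
time: 18.98
eef_pos: [0.4692, -0.2242, 0.0579]
tcp_rot: [0.637, 0.771, -0.0, -0.0]
contact_force: [0.2, 0.4, -3.1]
opening: 0.12
finger_force: 79.9
flap xaxis fit 467.98 mid 467.47 zaxis 63.18 crest 73.29 y [-320.11 -289.26] n 4406
jamb+ xaxis fit 468.13 mid 467.75 zaxis 63.38 crest 73.31 y [-281.46 -261.69] n 3612
jamb- xaxis fit 460.31 mid 459.95 zaxis 113.29 crest 113.27 y [-297.76 -297.  ] n 15
leaf tilt deg x,y [-0.07 -0.04] z med 55.69 y max -258.52 x range [373.7  454.14]
tcp jamb [ 418.62 -308.56   57.92]
[-0.67567568 -0.44144954 -3.00067388] [0.00605174 0.06118633 0.01510461] 19.225
200 457.54 477.76 crest x 467.31 z 73.1
210 457.49 477.35 crest x 468.45 z 73.31
220 457.41 477.56 crest x 467.85 z 73.88
230 457.48 477.75 crest x 468.08 z 73.24
290 457.37 477.7 crest x 468.0 z 73.5
310 457.3 477.34 crest x 467.6 z 73.19
330 457.48 477.36 crest x 468.44 z 73.31
```

The axes agree to about 0.2 mm in x and z, the leaf is level, and the wrist carries only the flap's weight (−3 N). Handing in.

```bash
python3 -c "
from plant import ctrl
print(ctrl.sign_off())"
```

```text
the job is handed in; nothing more can be done
None
```

I handed the job in at about 19 s: both clamp knobs are turned clockwise to their stops, and the gripper holds the flap level in the gap, its bore within about 0.2 mm of the +y jamb knuckle's in x and z (the other was out of clear view at the end), with no contact force.

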